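Set the brake pads with the disc gauge

ROBOT

A 6-joint arm with a two-finger parallel gripper is mounted at the origin on the work surface. World frame = base frame: x ahead of the robot, y to its left, z up, the work surface at z = 0. Lengths are in m, angles in rad, forces in N, time in s.
With the tool pointing down it reaches from about 0.35 to 0.775 m from the base axis. Payload 5.5 kg.
Tool frame: the origin (TCP) lies at the very end of the fingers, on their centre line; the grasp point (between the pads) lies 19 mm behind it; z points along the fingers, y is the direction in which the jaws open and shut (so a half turn about z gives the same grasp; the last joint's range is limited). The gripper opens to 85 mm and grips with 20 to 120 N. Pads are 22 mm wide; open, the fingers measure 114 mm over their backs; the gripper's body (76 mm by 85 mm) begins 54 mm behind the grasp point. The pads swing forward as they close: fully open they stand 13 mm farther back than shut.
Start: joints at [-1.467, 0.313, 0.046, 1.304, 0, 1.431], TCP at [0.139, -0.558, 0.231] pointing down, gripper open.
Joint ranges: [-2.76, 2.76], [-0.86, 1.69], [-1.03, 1.26], [-2.2, 2.34], [-1.47, 1.5], [-3.14, 3.14]. Speed limits (rad/s): [2.57, 2.57, 3.14, 3.14, 3.14, 3.14].

INTERFACE

Orientations are given as a unit quaternion [w, x, y, z].
In Python, from workcell import get_state, imaging, env, spotter gives the robot as it stands.
- The arm moves only by the tool play_rows, never from a script. Its argument "moves" is a list of rows, each an object with "claw": the finger opening in cm, from 0 to 8.54; "delta_pos": the shift along the tool's x, y, z in cm, a list of three; "twist": the turn about the tool's z in degrees. A call has 1 to 12 rows; each row is the pose to reach, as a shift and turn from the pose commanded when the call began, along the tool's axes at that moment; what a row does not reach only later rows make up. A row lasts 1/8 s, in which the tool goes at most 62.5 mm and 10.7 degrees, less where a joint would pass 70% of its speed; a pose out of reach is approached as far as the arm can. A call with a gripper value outside its range is refused whole. The fingers move at their own pace and stop on an object; "force" is the grip in N (left out, the last holds). Time passes only in rows, so rows that repeat a pose let the fingers close. It gives the time, the measured TCP pose, the force and the opening at its end, in the units of the state.
- get_state(): the state, without advancing time (a new reading comes with each control period).
- imaging.read_camera(name): name is "scene" or "top" or "wrist"; returns the picture (420x560x3 uint8, red, green, blue); there is no depth.
- imaging.camera_info(name): a dict with "fx", "fy", "cx", "cy" (pixels), "world_to_cam" (4x4, takes a point from world to camera coordinates). Camera axes: x right, y down, z forward; pixel columns grow to the right and rows downward; lengths in m; the calibration is good to about 2 mm. The wrist camera is an equidistant fisheye: a pixel r from the principal point sees the ray r / f radians off the axis. A picture is of the moment at which its call begins: read the wrist's pose just before it. camera_info takes no time and is no camera call; for the wrist camera it gives the pose at the moment of the call.
- env.hand_in(): hands the job in, once; it reports no verdict.
Trained networks look in the newest picture that a camera, given by its name, has taken for a name from the list of things; names that differ only in an ending like _2 or _b are one class to them, and where a whole thing is asked for, a point or a joint stands for the part that bears it (a point fixed in the world has none). Each returns a list of dicts, best first, with "conf" (0 to 1); they miss things now and then, are a little off and sometimes report something else, mostly with a low value. They report only what shows in the picture. A call takes as long as a camera call. They do not tell look-alikes from the thing itself.
- spotter.spot_in(camera, query): "extent" ([left, top, right, bottom] in pixels, round what is visible of it).
The state is a dict: "clock": time; "joint_pos": joint angles; "qvel": joint speeds; "tau": joint torques, N m; "tcp_pos": TCP position; "orientation": TCP orientation; "wrist_force": force on the tool from outside, world axes, zero at the start; "ft_torque": the same for the moment, N m; "finger_gap": finger opening in m.
Only numpy, scipy, OpenCV 4.12 (cv2) and the standard library are available. Lean on these libraries where they do the work, as an engineer would, in place of code of your own. Each camera call takes 0.05 s, during which the arm holds its last target. There are 200 camera calls.

TASK

The brake caliper is held in the vice with its disc slot upwards. Take the wide pad gauge (not the narrow one) from the wooden rack and push its blade down between the two brake pads, midway along them, until its flange sits flat on the caliper; let go and leave it there. Leave the narrow gauge and the other things on the bench where they are.

Things in the scene. Friction and masses are not known exactly. Their poses are not given: they have to be found in the camera images.
- wide_gauge: Wide pad gauge, aluminium and steel, 150 to 290 g, one of two hanging upright in the rack. Origin: centre of the underside of its stop flange (66 x by 48 y mm, z 0 to 6 mm). z up, x along the blade's width, y through its thickness; a half turn about z looks the same. Below the flange: blade 60 (x) by 5 (y) mm down to z = -42 mm, its last 8 mm tapering to 1.8 mm thick.
- wide_grip (a point): Centre of the wide gauge's finger grip, a flat upright aluminium bar, 46 (x) by 12 (y) by 50 (z) mm, that stands on its flange (this point is 31 mm above the gauge's origin); pinch it from above across its 12 mm. Axes as the gauge's.
- narrow_gauge: The narrow pad gauge, for another caliper: same make, heights, thicknesses and axes, but blade 32 mm, flange 38 mm and grip 22 mm wide (x). To be left in the rack.
- rack: Fixed block of pale wood, 210 (x) by 70 (y) by 60 (z) mm; origin at the centre of its underside. Two slots through it, 65 (x) by 9 (y) mm, centred at x = -50 and +50 mm. A gauge hangs in each by its flange on the block's top, blade down and along x; either gauge may be in either slot. Pull one straight up to take it out.
- caliper: Motorcycle brake caliper, bare aluminium, 128 (x) by 82 (y) by 70 (z) mm, plus a round lug at each end (166 mm over all), clamped in the vice. Origin: centre of its underside, 28 mm above the bench. Its disc slot runs along x, open upwards and at both ends. Flat rim at z = 70 mm, from 15 mm (7 mm near the ends) to 41 mm either side of the slot's middle.
- slot_mouth (a point): Middle of the disc slot, level with the caliper's rim, 98 mm above the bench; x along the slot, y across it, z up. With the gauge home its origin is here and its blade lies along x (either way round). Two brake pads, 80 mm long, stand in the slot, their tops 4 mm below the rim; 48 mm of free depth below the rim over the pad pins.
- pad_a (a joint): How far the pad on the slot's +y side is pushed back, in m (0 to 0.0055): at 0 its lining is 1 mm from the slot's middle, at the start up to 2.4 mm. The lining's top edge has a lead-in chamfer, 3 mm wide and 9 mm high. The pads stay where pushed; the 5 mm blade's taper spreads them against 5 to 8 N, then slides with a light drag. It seldom sinks by its own weight: press it home.
- pad_b (a joint): The same for the pad on the slot's -y side.
- vice: Fixed machine vice, grey cast iron, 110 (x) by 240 (y) mm (150 mm over its ears), clamping the caliper along y; jaws 58 mm high. Its screw with a cross handle, 100 mm long and 42 mm up, sticks out to 162 mm from the origin towards -y. Origin on the bench below the caliper's middle, axes as the caliper's.
- piston: Loose bystander: aluminium engine piston standing crown up, 82 mm across, 58 mm high; origin at the centre of its underside.
- wrench: Loose bystander: steel spanner, 190 mm long, lying flat along its x.
- spray_can: Loose bystander: plain aluminium can, 66 mm across, 190 mm high; origin at the centre of its underside.
Mind the look-alikes: they are no part of the job. What is shaped like the wide_gauge but green or pink is not meant.

How it is judged:
At the end, for the whole second after the job is handed in: The wide gauge stands upright (within 0.06 rad) and at rest in the caliper with its blade between the pads and along the slot (within 0.15 rad), its flange home on the rim (origin within 3 mm of the rim's height), within 10 mm of the slot's middle along the slot and 7 mm across it (z of wide_gauge in the frame of slot_mouth between -0.003 and 0.003 m and x of wide_gauge in the frame of slot_mouth between -0.01 and 0.01 m and y of wide_gauge in the frame of slot_mouth between -0.007 and 0.007 m and angle between the x axis of wide_gauge and the x axis of slot_mouth, either way round below 0.15 rad and angle between wide_gauge's own z axis and vertical below 0.06 rad and linear speed of wide_gauge below 0.02 m/s); the robot touches nothing.
It fails at once if the narrow gauge is taken out or shifted by more than 15 mm (distance of narrow_gauge from where it was at the start of the episode above 0.015 m).
It fails at once if the piston is moved by more than 20 mm (distance of piston from where it was at the start of the episode above 0.02 m).
It fails at once if the wrench is moved by more than 20 mm (distance of wrench from where it was at the start of the episode above 0.02 m).
It fails at once if the spray can is moved by more than 20 mm (distance of spray_can from where it was at the start of the episode above 0.02 m).
It also fails if it takes over 42 s, if anything falls off the work surface, if the arm or the gripper's body presses on something with over 40 N, if the wrist force passes 120 N, or if a joint passes its speed limit or range.

## Working session

There is one attempt and no reset: what is moved stays moved. The work goes in short steps, Python scripts to look and compute and a tool call to move; the robot and the scene stay as the last step left them, time stands still between calls to the robot, and variables do not carry over. Pictures are saved under pics/ and viewed, about 8 in all and at most 12, crops included, and the job is handed in when it is done.

Besides the shell and the picture viewer there is one more tool, called as name(argument=value, ...), one argument or row to a line, values as JSON. play_rows: Moves the arm, as the interface text tells. Its arguments: {"type":"object","properties":{"moves":{"type":"array"},"force":{"type":"number"}},"required":["moves"]}

```bash
mkdir -p pics; cat > h.py <<'E'
import numpy as np, cv2
from workcell import get_state, imaging, env, spotter
def grab(n,f=None):
    im=imaging.read_camera(n)
    if f: cv2.imwrite('pics/'+f,im[:,:,::-1])
    return im
def ray(n,u,v,info=None):
    c=info or imaging.camera_info(n); T=np.array(c['world_to_cam']); R=T[:3,:3]; o=-R.T@T[:3,3]
    x=(u-c['cx'])/c['fx']; y=(v-c['cy'])/c['fy']
    if n=='wrist':
        r=np.hypot(x,y); s=np.sin(r)/r if r>1e-9 else 1; d=np.array([x*s,y*s,np.cos(r)])
    else: d=np.array([x,y,1.])
    return o,R.T@d
def onz(n,u,v,z,info=None):
    o,d=ray(n,u,v,info); return o+d*(z-o[2])/d[2]
def proj(n,p,info=None):
    c=info or imaging.camera_info(n); T=np.array(c['world_to_cam']); q=T[:3,:3]@np.array(p)+T[:3,3]
    if n=='wrist':
        t=np.arctan2(np.hypot(q[0],q[1]),q[2]); k=t/max(np.hypot(q[0],q[1]),1e-9); return c['cx']+c['fx']*q[0]*k, c['cy']+c['fy']*q[1]*k
    return c['cx']+c['fx']*q[0]/q[2], c['cy']+c['fy']*q[1]/q[2]
E
python3 - <<'E'
from h import *
ims=[grab(n) for n in('scene','top')]
for n,i in zip(('scene','top'),ims): cv2.imwrite(f'pics/{n}1.png',i[:,:,::-1])
for n in('scene','top'):
    for q in('wide_gauge','narrow_gauge','rack','caliper','vice','piston','wrench','spray_can'):
        print(n,q,[(np.round(d['extent']).tolist(),round(d['conf'],2)) for d in spotter.spot_in(n,q)][:4])
    c=imaging.camera_info(n);T=np.array(c['world_to_cam']);print(np.round(-T[:3,:3].T@T[:3,3],3),c['fx'])
E
```

```text
scene wide_gauge [([370.0, 206.0, 392.0, 234.0], 0.78), ([403.0, 244.0, 447.0, 274.0], 0.67), ([313.0, 210.0, 345.0, 244.0], 0.59), ([180.0, 118.0, 205.0, 175.0], 0.56)]
scene narrow_gauge [([357.0, 232.0, 382.0, 260.0], 0.87), ([370.0, 202.0, 396.0, 236.0], 0.39)]
scene rack [([347.0, 210.0, 398.0, 285.0], 0.63)]
scene caliper [([213.0, 159.0, 272.0, 200.0], 0.69)]
scene vice [([206.0, 156.0, 275.0, 224.0], 0.8)]
scene piston [([214.0, 253.0, 249.0, 287.0], 0.94), ([204.0, 157.0, 274.0, 224.0], 0.5)]
scene wrench [([272.0, 298.0, 350.0, 342.0], 0.85)]
scene spray_can [([177.0, 120.0, 204.0, 175.0], 0.93)]
[1.215 0.392 0.799] 390.36104317521676
top wide_gauge [([223.0, 240.0, 259.0, 269.0], 0.98), ([185.0, 251.0, 206.0, 276.0], 0.86), ([133.0, 241.0, 171.0, 273.0], 0.76)]
top narrow_gauge [([189.0, 222.0, 204.0, 236.0], 0.66)]
top rack [([180.0, 210.0, 210.0, 285.0], 0.98)]
top caliper [([318.0, 214.0, 365.0, 274.0], 0.65)]
top vice [([301.0, 212.0, 397.0, 287.0], 0.8), ([182.0, 157.0, 244.0, 171.0], 0.54)]
top piston [([275.0, 150.0, 300.0, 179.0], 0.88)]
top wrench [([181.0, 156.0, 245.0, 170.0], 0.68), ([299.0, 212.0, 397.0, 286.0], 0.63)]
top spray_can []
[ 0.323 -0.087  1.363] 449.6816052034758
```

View pics/top1.png

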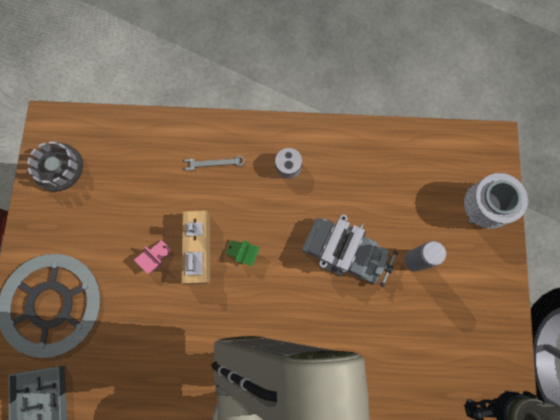

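View pics/scene1.png

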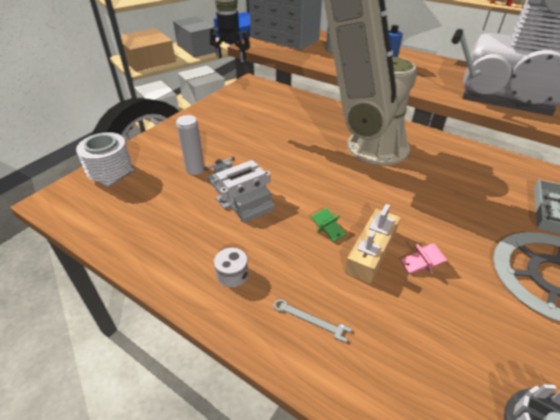

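Top view: candidates for the wide gauge are the silver one at (194,263), the narrow silver one at (194,229), a green one at (242,252) and a pink one at (152,257). By description it is (194,263) in the rack. The caliper is at (342,244) in the vice. Next is a close crop to check the choice and get coarse positions.

```bash
python3 - <<'E'
from h import *
im=cv2.imread('pics/top1.png')
a=cv2.resize(im[200:295,120:270],None,fx=5,fy=5,interpolation=cv2.INTER_CUBIC)[:, :]
b=cv2.resize(im[200:295,290:450],None,fx=5,fy=5,interpolation=cv2.INTER_CUBIC)
a=cv2.resize(im[205:290,175:265],None,fx=4.3,fy=4.3,interpolation=cv2.INTER_CUBIC);b=cv2.resize(im[205:290,295:387],None,fx=4.3,fy=4.3,interpolation=cv2.INTER_CUBIC)
cv2.imwrite('pics/crop1.png',np.hstack([a,b]))
for nm,u,v,z in[('wide grip',195,262,.11),('narrow',195,229,.11),('rackTL',182,211,.06),('TR',208,210.5,.06),('BL',182,284,.06),('BR',209,282,.06),('cal',342,244,.098)]: print(nm,np.round(onz('top',u,v,z),3))
s=get_state();print(s['tcp_pos'],s['orientation'],s['clock'],s['joint_pos'])
E
```

```text
wide grip [0.434 0.18  0.11 ]
narrow [0.526 0.188 0.11 ]
rackTL [0.587 0.243 0.06 ]
TR [0.592 0.166 0.06 ]
BL [0.374 0.222 0.06 ]
BR [0.383 0.145 0.06 ]
cal [ 0.505 -0.228  0.098]
[ 0.13881003 -0.55808059  0.23137575] [1.11845039e-04 9.92580863e-01 1.21586254e-01 1.10514383e-05] 0.9 [-1.46659195e+00  3.13161454e-01  4.61747248e-02  1.30358633e+00
  2.60548290e-05  1.43122503e+00]
```

View pics/crop1.png

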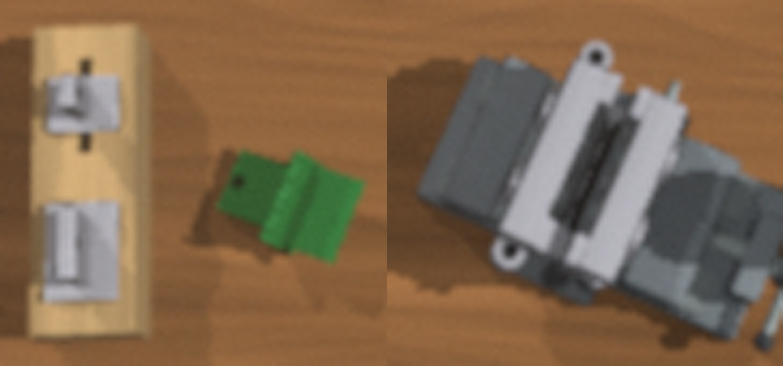

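The crop confirms it: the wide gauge has the wide grip and flange at top-image (193,263), and the narrow one is at (194,229). First I'll hover near the caliper, so the wrist camera sees it on the way.

```bash
cat >> h.py <<'E'
from scipy.spatial.transform import Rotation as Ro
def to(p,yaw):
    "delta (cm) and twist (deg) from the present pose; yaw = world heading of tool x, mod pi"
    s=get_state(); q=np.array(s['orientation']); R=Ro.from_quat(q[[1,2,3,0]]).as_matrix()
    d=R.T@(np.array(p)-s['tcp_pos'])*100; y0=np.arctan2(R[1,0],R[0,0])
    t=np.degrees((y0-yaw+np.pi/2)%np.pi-np.pi/2)
    print('delta',np.round(d,2),'twist',round(t,2),'yaw0',round(y0,4)); 
E
python3 -c "
from h import *
to([.46,-.2,.30],.09)
s=imaging.camera_info('wrist');print(s)"
```

```text
delta [ 39.81 -27.    -6.87] twist 8.81 yaw0 0.2438
{'fx': 325.19226210127806, 'fy': 325.19226210127806, 'cx': 277.45888916016185, 'cy': 205.91895722842108, 'world_to_cam': array([[ 2.41811102e-01, -9.70323113e-01, -6.69338297e-04,
        -5.75514752e-01],
       [-9.25213046e-01, -2.30777140e-01,  3.01202144e-01,
        -3.97068975e-02],
       [-2.92417870e-01, -7.22147418e-02, -9.53560077e-01,
         3.80811025e-01],
       [ 0.00000000e+00,  0.00000000e+00,  0.00000000e+00,
         1.00000000e+00]])}
```

play_rows(
  moves=[
    {"claw":8.5,"delta_pos":[2,-2,-6],"twist":0},
    {"claw":8.5,"delta_pos":[39.8,-27,-6.9],"twist":8.8},
    {"claw":8.5,"delta_pos":[39.8,-27,-6.9],"twist":8.8},
    {"claw":8.5,"delta_pos":[39.8,-27,-6.9],"twist":8.8},
    {"claw":8.5,"delta_pos":[39.8,-27,-6.9],"twist":8.8},
    {"claw":8.5,"delta_pos":[39.8,-27,-6.9],"twist":8.8},
    {"claw":8.5,"delta_pos":[39.8,-27,-6.9],"twist":8.8},
    {"claw":8.5,"delta_pos":[39.8,-27,-6.9],"twist":8.8},
    {"claw":8.5,"delta_pos":[39.8,-27,-6.9],"twist":8.8},
    {"claw":8.5,"delta_pos":[39.8,-27,-6.9],"twist":8.8},
    {"claw":8.5,"delta_pos":[39.8,-27,-6.9],"twist":8.8},
  ],
)

```text
clock: 2.28
tcp_pos: [0.4591, -0.2009, 0.3002]
orientation: [0.0, 0.999, 0.044, -0.0]
wrist_force: [-0.6, -0.1, -0.7]
finger_gap: 0.0852
```

```bash
python3 - <<'E'
from h import *
import json
c=imaging.camera_info('wrist'); im=grab('wrist','w1.png')
np.save('w1.npy',np.array(c['world_to_cam']))
s=get_state();print(s['tcp_pos'],s['clock'],s['wrist_force'])
# rectified orthographic view of plane z=0.098: world x up, y left; 1px=0.4mm... 
c0=np.array([.505,-.228]);S=.0004;W=520
m=np.zeros((W,W,2),np.float32)
for i in range(W):
  for j in range(W):
    m[i,j]=proj('wrist',[c0[0]-(i-W/2)*S,c0[1]-(j-W/2)*S,.098],c)
o=cv2.remap(im,m[...,0],m[...,1],cv2.INTER_CUBIC);cv2.imwrite('pics/w1r.png',o[:,:,::-1])
to([.434,.19,.20],.09)
E
```

```text
[ 0.45901094 -0.201075    0.30021176] 2.325 [0.69855686 0.25666246 0.85447197]
delta [  0.96 -39.18  10.01] twist -0.1 yaw0 0.0882
```

View pics/w1r.png

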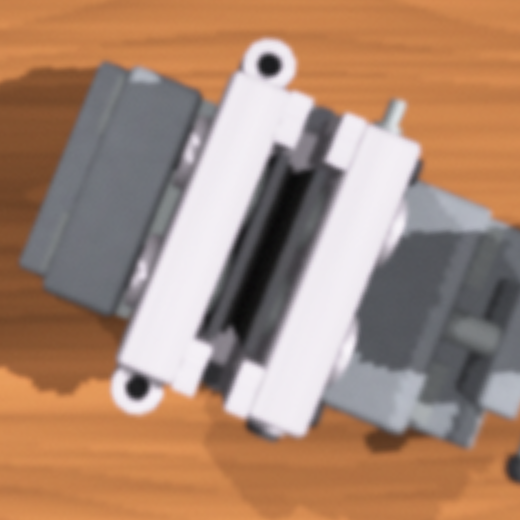

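The rectified wrist view (0.4 mm/px at rim height) shows the caliper's rim corners at (237,73), (420,142), (305,437) and (119,362). That puts the slot middle at (270,254), which is world (0.508, -0.232) with yaw about -0.376. Next I go above the rack.

play_rows(
  moves=[
    {"claw":8.5,"delta_pos":[1,-39,6],"twist":0},
    {"claw":8.5,"delta_pos":[1,-39,6],"twist":0},
    {"claw":8.5,"delta_pos":[1,-39,6],"twist":0},
    {"claw":8.5,"delta_pos":[1,-39,6],"twist":0},
    {"claw":8.5,"delta_pos":[1,-39,6],"twist":0},
    {"claw":8.5,"delta_pos":[1,-39,6],"twist":0},
    {"claw":8.5,"delta_pos":[1,-39,6],"twist":0},
    {"claw":8.5,"delta_pos":[1,-39,6],"twist":0},
  ],
)

```text
clock: 3.32
tcp_pos: [0.4401, 0.1502, 0.2402]
orientation: [-0.015, 0.998, 0.069, -0.002]
wrist_force: [-0.4, 0.3, 0.2]
finger_gap: 0.0853
```

```bash
cat >> h.py <<'E'
def rect(im,c,c0,z,f,S=.0004,W=520):
    m=np.zeros((W,W,2),np.float32)
    for i in range(W):
        for j in range(W): m[i,j]=proj('wrist',[c0[0]-(i-W/2)*S,c0[1]-(j-W/2)*S,z],c)
    cv2.imwrite('pics/'+f,cv2.remap(im,m[...,0],m[...,1],cv2.INTER_CUBIC)[:,:,::-1])
E
python3 - <<'E'
from h import *
c=imaging.camera_info('wrist'); im=grab('wrist','w2.png')
s=get_state();print(s['tcp_pos'],s['clock'])
rect(im,c,[.455,.19],.066,'w2r.png')
T=c['world_to_cam'];print(-T[:3,:3].T@T[:3,3])
E
```

```text
[0.44033249 0.1499343  0.24041072] 3.375
[0.51743024 0.15597668 0.38338851]
```

View pics/w2r.png

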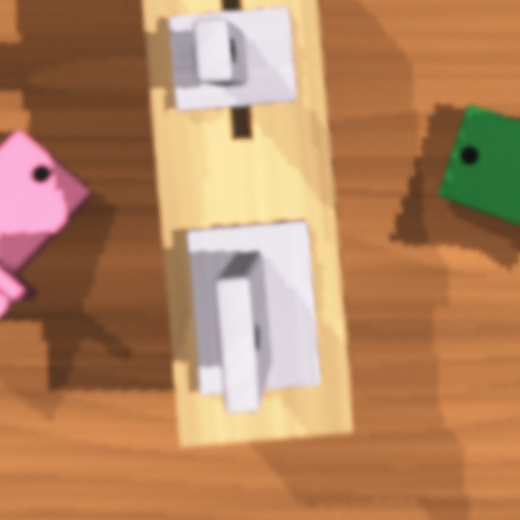

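The flange corners are at (187,232), (305,220), (320,382) and (200,394), and the grip top checks out too. The wide gauge is at (0.4365, 0.1925) with yaw 0.088. The arm was still moving, so I'll compute the rest from its settled state.

```bash
python3 - <<'E'
from h import *
print(get_state()['qvel'])
to([.4365,.1925,.14],.088)
E
```

```text
[-0.00949667 -0.0046855   0.00256342  0.0014858   0.00094509  0.00069698]
delta [ 0.21 -3.97 10.16] twist 2.81 yaw0 0.1371
```

play_rows(
  moves=[
    {"claw":8.5,"delta_pos":[0.2,-4,6],"twist":2.8},
    {"claw":8.5,"delta_pos":[0.2,-4,6],"twist":2.8},
    {"claw":8.5,"delta_pos":[0.2,-4,6],"twist":2.8},
  ],
)

```text
clock: 3.75
tcp_pos: [0.4409, 0.1574, 0.182]
orientation: [-0.029, 0.997, 0.067, -0.004]
wrist_force: [0.1, 1.0, -0.3]
finger_gap: 0.0849
```

```bash
python3 - <<'E'
from h import *
s=get_state();print(s['tcp_pos'],s['orientation'],s['joint_pos'])
R=Ro.from_quat(np.array(s['orientation'])[[1,2,3,0]]).as_matrix();print(R.round(4))
to([.4365,.1925,.14],.088)
E
```

```text
[0.44087843 0.15738564 0.18196993] [-0.0286684   0.997324    0.0671512  -0.00369848] [ 0.13347409  0.12704306 -0.31609405  1.13124899  0.05770859  3.14050332]
[[ 0.991   0.1337 -0.0112]
 [ 0.1342 -0.9893  0.0567]
 [-0.0035 -0.0577 -0.9983]]
delta [ 0.05 -3.29  4.39] twist 2.67 yaw0 0.1346
```

Joint 6 is against its limit (3.14), which explains the tilt. A half turn gives the same grasp, so I'll twist back by about 180°.

play_rows(
  moves=[
    {"claw":8.5,"delta_pos":[0,0,0],"twist":-100},
    {"claw":8.5,"delta_pos":[0,0,0],"twist":-100},
    {"claw":8.5,"delta_pos":[0,0,0],"twist":-100},
    {"claw":8.5,"delta_pos":[0,0,0],"twist":-100},
    {"claw":8.5,"delta_pos":[0,0,0],"twist":-100},
    {"claw":8.5,"delta_pos":[0,0,0],"twist":-100},
    {"claw":8.5,"delta_pos":[0,0,0],"twist":-100},
    {"claw":8.5,"delta_pos":[0,0,0],"twist":-100},
    {"claw":8.5,"delta_pos":[0,0,0],"twist":-100},
    {"claw":8.5,"delta_pos":[0,0,0],"twist":-100},
    {"claw":8.5,"delta_pos":[0,0,0],"twist":-100},
  ],
)

```text
clock: 5.12
tcp_pos: [0.442, 0.1582, 0.1834]
orientation: [-0.02, 0.589, 0.807, 0.021]
wrist_force: [0.7, -0.9, 0.2]
finger_gap: 0.085
```

```bash
python3 - <<'E'
from h import *
s=get_state();print(s['tcp_pos'],s['joint_pos'])
R=Ro.from_quat(np.array(s['orientation'])[[1,2,3,0]]).as_matrix();print(R.round(4))
to([.4365,.1925,.14],.088)
E
```

```text
[0.44204471 0.15816082 0.18344782] [ 0.1347155   0.12563502 -0.31398378  1.13098193  0.05785205  1.39593937]
[[-0.3044  0.9525 -0.0076]
 [ 0.9508  0.3044  0.0573]
 [ 0.0569  0.0103 -0.9983]]
delta [3.19 0.47 4.54] twist -77.29 yaw0 1.8807
```

The commanded pose kept the 0.057 rad tilt (j5 = 0.058), and tool-axis moves alone can't undo it. I'll run j6 to its opposite limit, where the same effect tilts it back. That should bring j5 to 0.

play_rows(
  moves=[
    {"claw":8.5,"delta_pos":[0,0,0],"twist":-127},
    {"claw":8.5,"delta_pos":[0,0,0],"twist":-127},
    {"claw":8.5,"delta_pos":[0,0,0],"twist":-127},
    {"claw":8.5,"delta_pos":[0,0,0],"twist":-127},
    {"claw":8.5,"delta_pos":[0,0,0],"twist":-127},
    {"claw":8.5,"delta_pos":[0,0,0],"twist":-127},
    {"claw":8.5,"delta_pos":[0,0,0],"twist":-127},
    {"claw":8.5,"delta_pos":[0,0,0],"twist":-127},
    {"claw":8.5,"delta_pos":[0,0,0],"twist":-127},
    {"claw":8.5,"delta_pos":[0,0,0],"twist":-127},
    {"claw":8.5,"delta_pos":[0,0,0],"twist":-127},
    {"claw":8.5,"delta_pos":[0,0,0],"twist":-127},
  ],
)

```text
clock: 6.62
tcp_pos: [0.4415, 0.1582, 0.1827]
orientation: [0.009, -0.462, 0.887, 0.027]
wrist_force: [0.9, -0.7, -0.3]
finger_gap: 0.085
```

play_rows(
  moves=[
    {"claw":8.5,"delta_pos":[0,0,0],"twist":-127},
    {"claw":8.5,"delta_pos":[0,0,0],"twist":-127},
    {"claw":8.5,"delta_pos":[0,0,0],"twist":-127},
    {"claw":8.5,"delta_pos":[0,0,0],"twist":-127},
    {"claw":8.5,"delta_pos":[0,0,0],"twist":-127},
    {"claw":8.5,"delta_pos":[0,0,0],"twist":-127},
    {"claw":8.5,"delta_pos":[0,0,0],"twist":-127},
    {"claw":8.5,"delta_pos":[0,0,0],"twist":-127},
    {"claw":8.5,"delta_pos":[0,0,0],"twist":-127},
    {"claw":8.5,"delta_pos":[0,0,0],"twist":-127},
    {"claw":8.5,"delta_pos":[0,0,0],"twist":-127},
    {"claw":8.5,"delta_pos":[0,0,0],"twist":-127},
  ],
)

```text
clock: 8.12
tcp_pos: [0.4415, 0.1582, 0.1828]
orientation: [-0.029, 0.999, 0.018, -0.004]
wrist_force: [1.1, 1.3, -0.5]
finger_gap: 0.0852
```

```bash
cat >> h.py <<'E'
def st():
    s=get_state();print('t',round(s['clock'],2),'tcp',np.round(s['tcp_pos'],4),'j',np.round(s['joint_pos'],3),'F',np.round(s['wrist_force'],1),'gap',round(s['finger_gap'],4))
    R=Ro.from_quat(np.array(s['orientation'])[[1,2,3,0]]).as_matrix();print(R.round(4))
E
python3 -c "
from h import *
st()"
```

```text
t 8.12 tcp [0.4415 0.1582 0.1828] j [ 0.135  0.126 -0.315  1.131  0.058 -3.042] F [ 1.1  1.3 -0.5] gap 0.0852
[[ 0.9994  0.0348 -0.0089]
 [ 0.0353 -0.9977  0.0573]
 [-0.0068 -0.0575 -0.9983]]
```

play_rows(
  moves=[
    {"claw":8.5,"delta_pos":[0,4,0],"twist":-6},
    {"claw":8.5,"delta_pos":[0,4,0],"twist":-6},
    {"claw":8.5,"delta_pos":[0,4,0],"twist":-6},
  ],
)

```text
clock: 8.5
tcp_pos: [0.4401, 0.1408, 0.1799]
orientation: [-0.02, 0.998, 0.054, -0.002]
wrist_force: [0.6, -0.1, -0.2]
finger_gap: 0.085
```

```bash
python3 -c "
from h import *
st()"
```

```text
t 8.5 tcp [0.4401 0.1408 0.1799] j [ 0.109  0.117 -0.332  1.123  0.041 -3.14 ] F [ 0.6 -0.1 -0.2] gap 0.085
[[ 0.9942  0.107  -0.0062]
 [ 0.1071 -0.9934  0.0404]
 [-0.0019 -0.0408 -0.9992]]
```

play_rows(
  moves=[
    {"claw":8.5,"delta_pos":[0,5.5,0],"twist":0},
    {"claw":8.5,"delta_pos":[0,5.5,0],"twist":0},
    {"claw":8.5,"delta_pos":[0,5.5,0],"twist":0},
  ],
)

```text
clock: 8.88
tcp_pos: [0.4435, 0.1166, 0.1771]
orientation: [-0.008, 0.999, 0.035, -0.002]
wrist_force: [-0.2, 0.4, 0.9]
finger_gap: 0.0851
```

```bash
python3 -c "
from h import *
st()"
```

```text
t 8.88 tcp [0.4435 0.1166 0.1771] j [ 0.071  0.116 -0.34   1.118  0.017 -3.141] F [-0.2  0.4  0.9] gap 0.0851
[[ 0.9976  0.0693 -0.0045]
 [ 0.0694 -0.9974  0.0167]
 [-0.0034 -0.017  -0.9999]]
```

play_rows(
  moves=[
    {"claw":8.5,"delta_pos":[0,3.7,0],"twist":0},
    {"claw":8.5,"delta_pos":[0,3.7,0],"twist":0},
    {"claw":8.5,"delta_pos":[0,3.7,0],"twist":0},
  ],
)

```text
clock: 9.25
tcp_pos: [0.445, 0.0996, 0.1764]
orientation: [-0.0, 1.0, 0.021, -0.002]
wrist_force: [-1.4, -0.3, -0.4]
finger_gap: 0.0847
```

```bash
python3 -c "
from h import *
st(); to([.4365,.1925,.16],.088)"
```

```text
t 9.25 tcp [0.445  0.0996 0.1764] j [ 0.044  0.114 -0.345  1.116  0.    -3.141] F [-1.4 -0.3 -0.4] gap 0.0847
[[ 9.991e-01  4.280e-02 -3.800e-03]
 [ 4.280e-02 -9.991e-01 -0.000e+00]
 [-3.800e-03 -1.000e-04 -1.000e+00]]
delta [-0.45 -9.31  1.64] twist -2.59 yaw0 0.0428
```

Upright again (tilt 0.004). Now the half turn, towards mid range of j6, while moving above the gauge.

play_rows(
  moves=[
    {"claw":8.5,"delta_pos":[0,0,0],"twist":127},
    {"claw":8.5,"delta_pos":[-0.4,-3,0],"twist":127},
    {"claw":8.5,"delta_pos":[-0.4,-5,0],"twist":127},
    {"claw":8.5,"delta_pos":[-0.4,-9.3,0],"twist":127},
    {"claw":8.5,"delta_pos":[-0.4,-9.3,0],"twist":127},
    {"claw":8.5,"delta_pos":[-0.4,-9.3,0],"twist":127},
    {"claw":8.5,"delta_pos":[-0.4,-9.3,0],"twist":127},
    {"claw":8.5,"delta_pos":[-0.4,-9.3,0],"twist":127},
    {"claw":8.5,"delta_pos":[-0.4,-9.3,0],"twist":127},
    {"claw":8.5,"delta_pos":[-0.4,-9.3,0],"twist":127},
    {"claw":8.5,"delta_pos":[-0.4,-9.3,0],"twist":127},
    {"claw":8.5,"delta_pos":[-0.4,-9.3,0],"twist":127},
  ],
)

```text
clock: 10.75
tcp_pos: [0.437, 0.1926, 0.1764]
orientation: [-0.002, -0.463, 0.886, 0.001]
wrist_force: [-0.2, 0.5, -0.3]
finger_gap: 0.085
```

```bash
python3 -c "
from h import *
st(); to([.4365,.1925,.14],.088)"
```

```text
t 10.75 tcp [0.437  0.1926 0.1764] j [ 2.460e-01  1.540e-01 -2.970e-01  1.123e+00  1.000e-03 -7.170e-01] F [-0.2  0.5 -0.3] gap 0.085
[[-5.711e-01 -8.209e-01 -3.800e-03]
 [-8.209e-01  5.711e-01 -1.000e-04]
 [ 2.300e-03  3.100e-03 -1.000e+00]]
delta [0.03 0.02 3.64] twist 50.13 yaw0 -2.1786
```

play_rows(
  moves=[
    {"claw":8.5,"delta_pos":[0,0,1],"twist":50},
    {"claw":8.5,"delta_pos":[0,0,2],"twist":50},
    {"claw":8.5,"delta_pos":[0,0,3],"twist":50},
    {"claw":8.5,"delta_pos":[0,0,3],"twist":50},
    {"claw":8.5,"delta_pos":[0,0,3],"twist":50},
    {"claw":8.5,"delta_pos":[0,0,6],"twist":50},
    {"claw":8.5,"delta_pos":[0,0,8],"twist":50},
    {"claw":8.5,"delta_pos":[0,0,10],"twist":50},
    {"claw":8.5,"delta_pos":[0,0,10],"twist":50},
  ],
  force=60,
)

```text
clock: 11.88
tcp_pos: [0.4353, 0.1922, 0.0751]
orientation: [-0.004, -0.048, 0.999, -0.0]
wrist_force: [0.0, -0.8, -0.3]
finger_gap: 0.0851
```

play_rows(
  moves=[
    {"claw":0,"delta_pos":[0,0,0],"twist":0},
    {"claw":0,"delta_pos":[0,0,0],"twist":0},
    {"claw":0,"delta_pos":[0,0,0],"twist":0},
    {"claw":0,"delta_pos":[0,0,0],"twist":0},
    {"claw":0,"delta_pos":[0,0,0],"twist":0},
    {"claw":0,"delta_pos":[0,0,0],"twist":0},
  ],
  force=60,
)

```text
clock: 12.62
tcp_pos: [0.437, 0.1926, 0.0768]
orientation: [-0.001, -0.048, 0.999, 0.0]
wrist_force: [-1.5, 1.0, 4.5]
finger_gap: 0.0115
```

```bash
python3 -c "
from h import *
st(); grab('wrist','w3.png')"
```

```text
t 12.62 tcp [0.437  0.1926 0.0768] j [ 0.246  0.237 -0.458  0.878  0.001  0.151] F [-1.5  1.   4.5] gap 0.0115
[[-9.954e-01 -9.540e-02 -2.900e-03]
 [-9.540e-02  9.954e-01  1.000e-04]
 [ 2.900e-03  3.000e-04 -1.000e+00]]
```

View pics/w3.png

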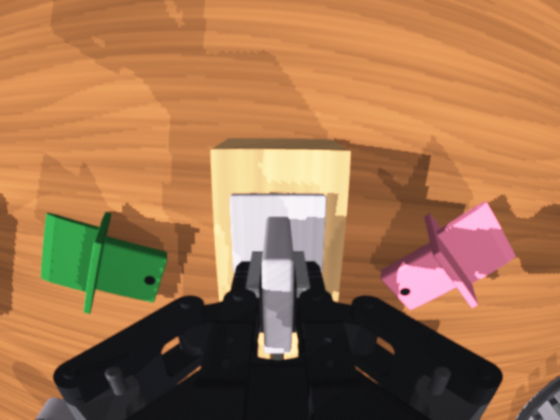

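The wrist view shows the fingers pinching the wide grip at about (278,290), gap 11.5 mm. Lifting straight up.

play_rows(
  moves=[
    {"claw":0,"delta_pos":[0,0,-2],"twist":0},
    {"claw":0,"delta_pos":[0,0,-6],"twist":0},
    {"claw":0,"delta_pos":[0,0,-10],"twist":0},
    {"claw":0,"delta_pos":[0,0,-13],"twist":0},
    {"claw":0,"delta_pos":[0,0,-13],"twist":0},
  ],
)

```text
clock: 13.3
tcp_pos: [0.4384, 0.1927, 0.2078]
orientation: [-0.0, -0.048, 0.999, 0.0]
wrist_force: [0.4, -0.0, -3.0]
finger_gap: 0.0116
```

```bash
python3 -c "
from h import *
st(); to([.508,-.232,.20],-.376)"
```

```text
t 13.3 tcp [0.4384 0.1927 0.2078] j [ 2.460e-01  1.370e-01 -2.380e-01  1.196e+00  1.000e-03  1.510e-01] F [ 0.4 -0.  -3. ] gap 0.0116
[[-9.955e-01 -9.530e-02 -3.000e-04]
 [-9.530e-02  9.955e-01  5.000e-04]
 [ 2.000e-04  5.000e-04 -1.000e+00]]
delta [ -2.88 -42.94   0.76] twist 27.01 yaw0 -3.0462
```

play_rows(
  moves=[
    {"claw":0,"delta_pos":[-2.9,-42.9,0.8],"twist":27},
    {"claw":0,"delta_pos":[-2.9,-42.9,0.8],"twist":27},
    {"claw":0,"delta_pos":[-2.9,-42.9,0.8],"twist":27},
    {"claw":0,"delta_pos":[-2.9,-42.9,0.8],"twist":27},
    {"claw":0,"delta_pos":[-2.9,-42.9,0.8],"twist":27},
    {"claw":0,"delta_pos":[-2.9,-42.9,0.8],"twist":27},
    {"claw":0,"delta_pos":[-2.9,-42.9,0.8],"twist":27},
    {"claw":0,"delta_pos":[-2.9,-42.9,0.8],"twist":27},
    {"claw":0,"delta_pos":[-2.9,-42.9,0.8],"twist":27},
    {"claw":0,"delta_pos":[-2.9,-42.9,0.8],"twist":27},
  ],
)

```text
clock: 14.55
tcp_pos: [0.5063, -0.2302, 0.1973]
orientation: [-0.003, 0.186, 0.983, 0.0]
wrist_force: [-0.2, 0.5, -2.4]
finger_gap: 0.0113
```

```bash
python3 - <<'E'
from h import *
st(); to([.508,-.232,.165],-.376)
c=imaging.camera_info('wrist'); im=grab('wrist','w4.png')
rect(im,c,[.505,-.228],.098,'w4r.png')
E
```

```text
t 14.55 tcp [ 0.5063 -0.2302  0.1973] j [-0.57   0.293 -0.065  1.217 -0.002 -0.196] F [-0.2  0.5 -2.4] gap 0.0113
[[-0.9307  0.3656 -0.0053]
 [ 0.3656  0.9308  0.0011]
 [ 0.0053 -0.001  -1.    ]]
delta [-0.24 -0.1   3.23] twist 0.1 yaw0 2.7673
```

View pics/w4r.png

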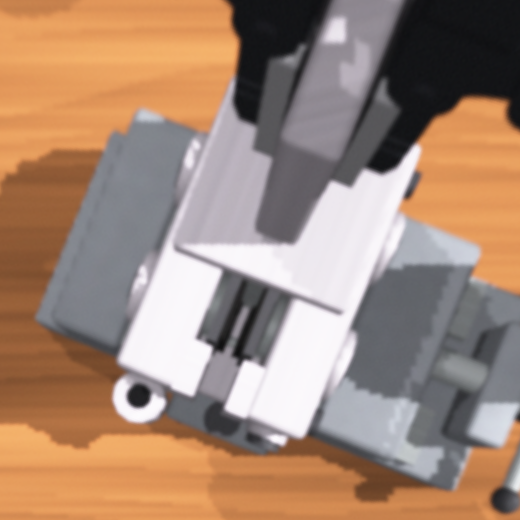

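The caliper corners agree with the first look ((119,362), (303,437)), and the flange's near edge (176,243)–(341,312) is where the tool pose predicts. Descending to just above the slot.

play_rows(
  moves=[
    {"claw":0,"delta_pos":[-0.2,-0.1,2],"twist":0},
    {"claw":0,"delta_pos":[-0.2,-0.1,3.5],"twist":0},
    {"claw":0,"delta_pos":[-0.2,-0.1,3.5],"twist":0},
    {"claw":0,"delta_pos":[-0.2,-0.1,3.5],"twist":0},
  ],
  force=80,
)

```text
clock: 15.1
tcp_pos: [0.5084, -0.2333, 0.1636]
orientation: [-0.002, 0.187, 0.982, -0.001]
wrist_force: [-0.0, 0.1, -3.1]
finger_gap: 0.0111
```

```bash
python3 - <<'E'
from h import *
st(); to([.508,-.232,.1148],-.376)
E
```

```text
t 15.1 tcp [ 0.5084 -0.2333  0.1636] j [-0.572  0.314 -0.121  1.139 -0.002 -0.197] F [-0.   0.1 -3.1] gap 0.0111
[[-9.304e-01  3.665e-01 -3.400e-03]
 [ 3.665e-01  9.304e-01 -5.000e-04]
 [ 3.000e-03 -1.700e-03 -1.000e+00]]
delta [0.07 0.11 4.88] twist 0.04 yaw0 2.7663
```

play_rows(
  moves=[
    {"claw":0,"delta_pos":[0.1,0.1,0.5],"twist":0},
    {"claw":0,"delta_pos":[0.1,0.1,1],"twist":0},
    {"claw":0,"delta_pos":[0.1,0.1,1.5],"twist":0},
    {"claw":0,"delta_pos":[0.1,0.1,2],"twist":0},
    {"claw":0,"delta_pos":[0.1,0.1,2.5],"twist":0},
    {"claw":0,"delta_pos":[0.1,0.1,2.5],"twist":0},
  ],
)

```text
clock: 15.85
tcp_pos: [0.5078, -0.2316, 0.1377]
orientation: [-0.002, 0.187, 0.982, 0.0]
wrist_force: [2.7, 3.6, -3.6]
finger_gap: 0.0107
```

```bash
python3 - <<'E'
from h import *
st(); to([.508,-.232,.1148],-.376)
E
```

```text
t 15.85 tcp [ 0.5078 -0.2316  0.1377] j [-5.710e-01  3.280e-01 -1.670e-01  1.079e+00 -1.000e-03 -1.960e-01] F [ 2.7  3.6 -3.6] gap 0.0107
[[-9.304e-01  3.666e-01 -3.300e-03]
 [ 3.666e-01  9.304e-01  1.200e-03]
 [ 3.500e-03 -1.000e-04 -1.000e+00]]
delta [-0.04 -0.04  2.29] twist 0.03 yaw0 2.7662
```

play_rows(
  moves=[
    {"claw":0,"delta_pos":[0,0,0.5],"twist":0},
    {"claw":0,"delta_pos":[0,0,1],"twist":0},
    {"claw":0,"delta_pos":[0,0,1.5],"twist":0},
    {"claw":0,"delta_pos":[0,0,2],"twist":0},
    {"claw":0,"delta_pos":[0,0,2],"twist":0},
  ],
)

```text
clock: 16.48
tcp_pos: [0.5072, -0.2321, 0.1173]
orientation: [-0.002, 0.187, 0.982, -0.0]
wrist_force: [2.4, 3.9, -4.7]
finger_gap: 0.0113
```

```bash
python3 - <<'E'
from h import *
st()
E
```

```text
t 16.48 tcp [ 0.5072 -0.2321  0.1173] j [-0.572  0.343 -0.199  1.033 -0.002 -0.196] F [ 2.4  3.9 -4.7] gap 0.0113
[[-9.302e-01  3.671e-01 -4.600e-03]
 [ 3.671e-01  9.302e-01  4.000e-04]
 [ 4.400e-03 -1.400e-03 -1.000e+00]]
```

Nearly home: 2.5 mm left, and the force is still small. Pressing down in small steps.

play_rows(
  moves=[
    {"claw":0,"delta_pos":[0,0,0.1],"twist":0},
    {"claw":0,"delta_pos":[0,0,0.2],"twist":0},
    {"claw":0,"delta_pos":[0,0,0.3],"twist":0},
    {"claw":0,"delta_pos":[0,0,0.3],"twist":0},
  ],
)

```text
clock: 16.98
tcp_pos: [0.5076, -0.2323, 0.1153]
orientation: [-0.002, 0.187, 0.982, -0.001]
wrist_force: [1.2, 4.1, -1.0]
finger_gap: 0.011
```

play_rows(
  moves=[
    {"claw":0,"delta_pos":[0,0,0.1],"twist":0},
    {"claw":0,"delta_pos":[0,0,0.2],"twist":0},
    {"claw":0,"delta_pos":[0,0,0.2],"twist":0},
  ],
)

```text
clock: 17.35
tcp_pos: [0.5077, -0.2323, 0.1149]
orientation: [-0.001, 0.187, 0.982, -0.001]
wrist_force: [-0.7, 5.9, 9.8]
finger_gap: 0.0114
```

play_rows(
  moves=[
    {"claw":0,"delta_pos":[0,0,0.2],"twist":0},
    {"claw":0,"delta_pos":[0,0,0.2],"twist":0},
  ],
)

```text
clock: 17.6
tcp_pos: [0.5077, -0.2323, 0.1148]
orientation: [-0.001, 0.187, 0.982, -0.001]
wrist_force: [-6.5, 8.1, 21.8]
finger_gap: 0.0111
```

The flange is home: the force rises without further sinking, and TCP z is 0.1148 as predicted. Easing off, releasing and retreating.

play_rows(
  moves=[
    {"claw":1,"delta_pos":[0,0,-0.3],"twist":0},
    {"claw":5,"delta_pos":[0,0,-0.3],"twist":0},
    {"claw":5,"delta_pos":[0,0,-0.3],"twist":0},
    {"claw":5,"delta_pos":[0,0,-0.3],"twist":0},
    {"claw":5,"delta_pos":[0,0,-0.3],"twist":0},
    {"claw":5,"delta_pos":[0,0,-2],"twist":0},
    {"claw":5,"delta_pos":[0,0,-5],"twist":0},
    {"claw":5,"delta_pos":[0,0,-10],"twist":0},
    {"claw":5,"delta_pos":[0,0,-15],"twist":0},
    {"claw":5,"delta_pos":[0,0,-15],"twist":0},
    {"claw":5,"delta_pos":[0,0,-15],"twist":0},
  ],
)

```text
clock: 18.98
tcp_pos: [0.508, -0.2322, 0.2608]
orientation: [-0.002, 0.187, 0.982, -0.001]
wrist_force: [-0.3, -0.1, -0.4]
finger_gap: 0.0498
```

```bash
python3 - <<'E'
from h import *
st()
c=imaging.camera_info('wrist'); im=grab('wrist','w5.png'); T=np.array(c['world_to_cam']);print(-T[:3,:3].T@T[:3,3])
rect(im,c,[.505,-.228],.098,'w5r.png')
E
```

```text
t 18.98 tcp [ 0.508  -0.2322  0.2608] j [-0.571  0.278  0.069  1.365 -0.002 -0.195] F [-0.3 -0.1 -0.4] gap 0.0498
[[-9.302e-01  3.670e-01 -3.800e-03]
 [ 3.671e-01  9.302e-01 -3.000e-04]
 [ 3.400e-03 -1.700e-03 -1.000e+00]]
[ 0.43693829 -0.20457264  0.40442975]
```

View pics/w5r.png

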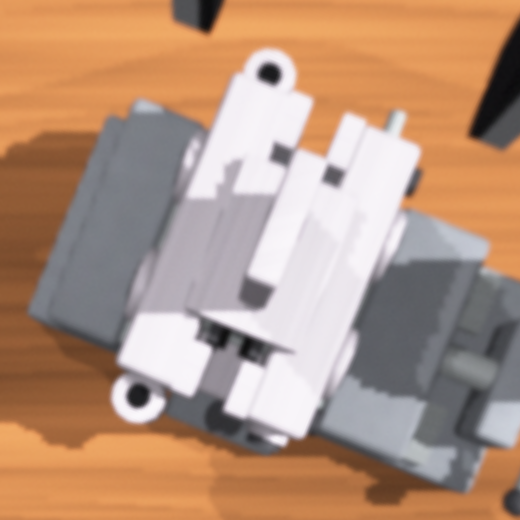

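The picture shows the gauge seated in the slot. Its near flange edge (190,308)–(294,352) puts the centre at about (272,253), against the slot middle at (270,254). The grip top at (286,217) back-projects to (0.507, -0.232), so it stands upright.

```bash
python3 -c "
from h import *
print(env.hand_in())"
```

```text
the job is handed in; nothing more can be done
None
```

The wide gauge is in the caliper with its flange home on the rim, the gripper is clear of it, and the job was handed in at about 19 s of the 42 s allowed.

**Last checks:**
- **Height:** when pressed, the wrist force rose to about 22 N with no further sinking. The tool was then at the height expected for a seated flange (0.1148 m).
- **Position:** the final wrist picture puts the gauge within about 1 mm of the slot's middle, both along and across it.
- **Upright:** the grip top lies over the slot middle to within about 1.5 mm.
- **Release:** the wrist force is near zero with the gripper open and clear above the gauge.

**What went wrong on the way:** on the approach to the rack, joint 6 ran into its limit and tilted the tool by 0.057 rad. I removed the tilt at the opposite limit and took the grasp with a half turn, which cost about 6 s.

**Not checked:** I took no final picture of the narrow gauge or the loose things. The arm passed well clear of them and the force readings showed no unexpected contact.

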